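Stack the empty tote on the full one

TASK

The full blue tote has no room left, so stack the empty blue tote squarely on top of it, ready for the next packs. These are stack-nest totes: turn the empty one end for end, so that its orange label clip ends up above the full tote's plain end, and it will stand on the full tote's ledges instead of sinking down onto the packs. Set it down gently, let go, and leave the full tote and everything else on the bench where they are.

Things in the scene. Friction and masses are not known exactly. Their poses are not given: they have to be found in the camera images.
- empty_tote: Empty blue plastic stack-nest tote, 300 long (its x) x 200 wide (its y) x 115 high, about 0.36 kg, upright on the bench. Origin: centre of its underside; z up; +x towards the end with the orange label clip. Walls 2.5 mm, drafted 7.5 mm inwards towards the bottom; floor 3 mm. Round the top a solid rim band 12 thick, 20 deep, outer faces at x = +-150, y = +-100. One pinch at a hand grip carries it.
- full_tote: Full tote: same mould, colour and frame as the empty one (origin: centre of underside, +x to its own orange clip), about 2.2 kg, loose on the bench, packs inside up to 75 mm high. A tote turned end for end on it stands on its ledges with the underside 100 mm above this one's, inside the rim with 4 to 5 mm of play each way. The same way round it would sink 25 mm lower, onto the packs.
- empty_clip (a point): Top middle of the orange label clip (70 wide, wrapped over the rim) on the empty tote: 144 mm along the tote's +x, 115 mm above its underside. Below it this end has one wide pocket in its middle, whose foot reaches x = +133, |y| up to 37 mm; it stands on the full tote's middle ledge.
- full_clip (a point): The same point on the full tote's clip. Either side of this end's middle pocket are two inner ledges (|y| from 42 to 88 mm), 100 mm above the underside; they carry the two corner feet (|y| 52 to 83, reaching x = -133) of the empty tote's plain end.
- full_ledge (a point): Top middle of the full tote's single middle ledge (92 wide, about 20 deep) inside its plain end: x = -127 mm, 100 mm above its underside and 15 mm below the rim's top. The rim's inner faces are at |x| = 138, |y| = 88.
- empty_grip_left (a point): Top middle of the hand grip on the empty tote's +y long side (y = +93.5 mm, 115 mm above its underside): a solid block with flat upright faces, 90 long (along x), 13 thick (|y| 87 to 100), reaching 35 mm down from the rim's top. Pinch it across its thickness from above, one finger inside the tote.
- empty_grip_right (a point): The same on the -y long side (y = -93.5 mm).
- tape_gun: Bystander: red packing-tape gun lying on its side, about 180 x 160 x 55; origin under its frame.
- scanner: Bystander: grey pistol scanner standing in a black round cradle, 190 high; origin under the cradle.
- mug: Bystander: white mug, 82 across, 95 high; origin under its centre.
- tape_roll: Bystander: roll of packing tape lying flat, 110 across, 48 high; origin under its centre.
- pack_a: Bystander: orange and white pack lying flat, 85 x 55 x 30; origin under its centre.
- pack_b: Bystander: red and white pack lying flat, 85 x 55 x 30; origin under its centre.
- marker: Bystander: black marker pen with a red cap, 130 long, 18 thick; origin under its middle.

How it is judged:
At the end, for the whole second after the job is handed in: Empty tote released, at rest and level (0.04 rad) on the full tote's ledges, underside 94-106 mm above the full one's, turned end for end, within 10 mm and 0.08 rad of square on it; full tote upright on the bench, moved under 40 mm; bystanders moved under 30 mm (z of empty_tote in the frame of full_tote between 0.094 and 0.106 m and x of empty_tote in the frame of full_tote between -0.01 and 0.01 m and y of empty_tote in the frame of full_tote between -0.01 and 0.01 m and x of empty_clip in the frame of full_tote below -0.13 m and angle between the x axis of empty_tote and the x axis of full_tote, either way round below 0.08 rad and angle between empty_tote's own z axis and vertical below 0.04 rad and angle between full_tote's own z axis and vertical below 0.03 rad and height (world z) of full_tote below 0.006 m and distance of full_tote from where it was at the start of the episode below 0.04 m and linear speed of empty_tote below 0.01 m/s and angular speed of empty_tote below 0.05 rad/s and distance of each of tape_gun, scanner, mug, tape_roll, pack_a, pack_b, marker from where it was at the start of the episode below 0.03 m); the robot touches nothing.
It fails at once if the empty tote is dropped: it falls at over 0.5 m/s with the fingers off it (linear speed of empty_tote above 0.5 m/s and contact force between the fingers and empty_tote below 0.05 N).
It fails at once if the empty tote is rammed onto the full one (over 60 N between them) (contact force between empty_tote and full_tote above 60 N).
It fails at once if the empty tote is tipped over 0.6 rad (angle between empty_tote's own z axis and vertical above 0.6 rad).
It fails at once if a bystander is knocked away (over 60 mm) (distance of any of tape_gun, scanner, mug, tape_roll, pack_a, pack_b, marker from where it was at the start of the episode above 0.06 m).
It also fails if it takes over 42 s, if anything falls off the work surface, if the arm or the gripper's body presses on something with over 40 N, if the wrist force passes 120 N, or if a joint passes its speed limit or range.

ROBOT

A 6-joint arm with a two-finger parallel gripper is mounted at the origin on the work surface. World frame = base frame: x ahead of the robot, y to its left, z up, the work surface at z = 0. Lengths are in m, angles in rad, forces in N, time in s.
With the tool pointing down it reaches from about 0.325 to 0.775 m from the base axis. Payload 5.5 kg.
Tool frame: the origin (TCP) lies at the very end of the fingers, on their centre line; the grasp point (between the pads) lies 19 mm behind it (robot.tcp_to_grasp is the distance from the TCP to the grasp point, in m); z points along the fingers, y is the direction in which the jaws open and shut (so a half turn about z gives the same grasp; the last joint's range is limited). The gripper opens to 88 mm and grips with 3 to 60 N. Pads are 20 mm wide; open, the fingers measure 115 mm over their backs; the gripper's body (75 mm by 178 mm) begins 61 mm behind the grasp point.
Start: joints at [1.204, 0.091, 1.231, -0, 1.82, -0.057], TCP at [0.183, 0.571, 0.223] pointing down, gripper open.
Joint ranges: [-2.87, 2.87], [-0.86, 2.18], [0.17, 2.46], [-1.51, 4.65], [0.06, 2.69], [-2.65, 2.65]. Speed limits (rad/s): [2.57, 2.57, 3.01, 3.14, 3.14, 3.14].

INTERFACE

Orientations are given as a unit quaternion [x, y, z, w].
In Python, from cell import robot gives the robot as it stands.
- The arm moves only by the tool carry_out, never from a script. Its argument "increments" is a list of rows, each a list of 7 numbers: the shift along the tool's x, y, z in units of 30 mm (1.0 is 30 mm), then the turn, a rotation vector about the tool's x, y, z in degrees, then the gripper's target within -1 to 1 (shut at 1, half-way at 0, fully open at -1). A call has 1 to 12 rows; each row is the pose to reach, as a shift and turn from the pose commanded when the call began, along the tool's axes at that moment; what a row does not reach only later rows make up. A row lasts 1/12 s, in which the tool goes at most 41.7 mm and 7.16 degrees, less where a joint would pass 70% of its speed; a pose out of reach is approached as far as the arm can. A call with a gripper value outside its range is refused whole. The fingers move at their own pace and stop on an object; the grip force is fixed at half the most. Time passes only in rows, so rows that repeat a pose let the fingers close. It gives the time, the measured TCP pose, the force and the opening at its end, in the units of the state.
- robot.sense(): the state, without advancing time (a new reading comes with each control period).
- robot.get_image(name): name is "side" or "top" or "wrist"; returns the picture (400x640x3 uint8, red, green, blue); there is no depth.
- robot.calibration(name): a dict with "intrinsics" (3x3 intrinsics, pixels), "T" (4x4, takes a point from camera to world coordinates); the wrist camera has in their place "mount" (4x4, takes a point from camera to tool coordinates, whose origin is the TCP and whose axes are the flange's). Camera axes: x right, y down, z forward; pixel columns grow to the right and rows downward; lengths in m; the calibration is good to about 2 mm. A picture is of the moment at which its call begins: read the wrist's pose just before it. calibration takes no time and is no camera call.
- robot.finish_job(): hands the job in, once; it reports no verdict.
The state is a dict: "t": time; "qpos": joint angles; "qd": joint speeds; "joint_efforts": joint torques, N m; "position": TCP position; "ee_rot": TCP orientation; "contact_force": force on the tool from outside, world axes, zero at the start; "torque": the same for the moment, N m; "opening": finger opening in m.
Only numpy, scipy, OpenCV 4.12 (cv2) and the standard library are available. Lean on these libraries where they do the work, as an engineer would, in place of code of your own. Each camera call takes 0.05 s, during which the arm holds its last target. There are 200 camera calls.

## Working session

There is one attempt and no reset: what is moved stays moved. The work goes in short steps, Python scripts to look and compute and a tool call to move; the robot and the scene stay as the last step left them, time stands still between calls to the robot, and variables do not carry over. Pictures are saved under pics/ and viewed, about 8 in all and at most 12, crops included, and the job is handed in when it is done.

Besides the shell and the picture viewer there is one more tool, called after "Call:" as a command line: name --pt "numbers of a row" for each row, then --argument value for the rest. carry_out: Moves the arm, as the interface text tells. Its arguments: {"type":"object","properties":{"increments":{"type":"array"}},"required":["increments"]}

```bash
mkdir -p pics; ls
python3 - <<'E'
from cell import robot
import cv2,numpy as np
for n in("top","side"):
    cv2.imwrite(f"pics/{n}0.png",robot.get_image(n)[:,:,::-1]); c=robot.calibration(n); print(n,c["intrinsics"],np.round(c["T"],4))
print(robot.calibration("wrist")); print(robot.sense())
E
```

```text
pics
top [[497.87784932   0.         314.08256424]
 [  0.         497.87784932 195.8637509 ]
 [  0.           0.           1.        ]] [[-0.0106 -0.9815  0.1914  0.2254]
 [-0.9998  0.0076 -0.0167  0.0245]
 [ 0.0149 -0.1916 -0.9814  1.7011]
 [ 0.      0.      0.      1.    ]]
side [[396.44994826   0.         314.89080617]
 [  0.         396.44994826 200.40971455]
 [  0.           0.           1.        ]] [[ 0.8492 -0.3045  0.4315 -0.035 ]
 [-0.5279 -0.5121  0.6775 -0.9333]
 [ 0.0147 -0.8031 -0.5957  0.9155]
 [ 0.      0.      0.      1.    ]]
{'intrinsics': array([[277.16999752,   0.        , 321.75744794],
       [  0.        , 277.16999752, 201.01451271],
       [  0.        ,   0.        ,   1.        ]]), 'mount': array([[-7.99845722e-04, -9.70156066e-01, -2.42480036e-01,
         6.64781072e-02],
       [ 9.99999285e-01, -9.91549639e-04,  6.68561211e-04,
         3.23753202e-05],
       [-8.89039706e-04, -2.42479328e-01,  9.70156165e-01,
        -1.61783938e-01],
       [ 0.00000000e+00,  0.00000000e+00,  0.00000000e+00,
         1.00000000e+00]])}
{'t': 0.1, 'qpos': array([ 1.20427757e+00,  9.17869243e-02,  1.23174216e+00, -3.20849187e-05,
        1.81980545e+00, -5.66738831e-02]), 'qd': array([-0.00089031, -0.00201569, -0.00245325,  0.00114697, -0.00177423,
       -0.00018081]), 'joint_efforts': array([ 2.18986213e-03, -4.47859168e+01, -4.07569993e+01,  6.99695572e-02,
        2.84411805e-02, -1.07957255e-04]), 'position': array([0.18284932, 0.57118366, 0.22163111]), 'ee_rot': array([ 1.54307300e-01,  9.88022519e-01, -8.54784918e-04, -1.67712083e-04]), 'contact_force': array([ 0.27120555,  0.04846171, -0.37926581]), 'torque': array([ 0.00598122, -0.01361318, -0.07719395]), 'opening': 0.08783021799884154}
```

View pics/top0.png

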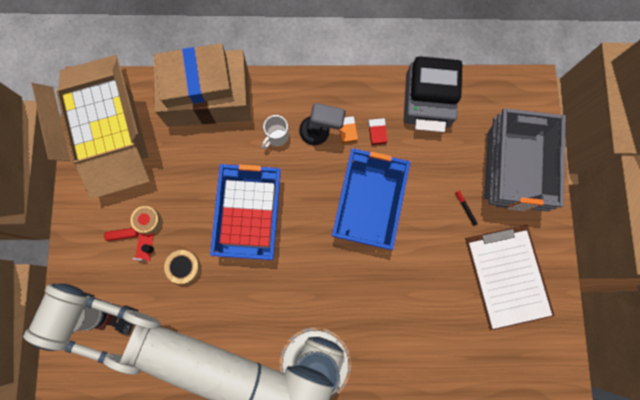

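View pics/side0.png

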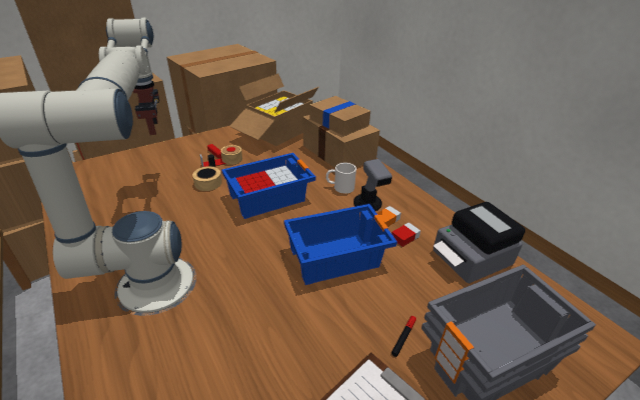

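The top view shows the full tote at about (246,212) with its clip at (250,168). The empty tote is at about (372,200) with its clip at (382,156). Both clips point away from the robot. I'll enlarge this area to read the corners.

Run:
```python
import cv2
a=cv2.imread("pics/top0.png")[140:270,200:420]
a=cv2.resize(a,None,fx=3.6,fy=3.6,interpolation=cv2.INTER_CUBIC)
cv2.imwrite("pics/crop0.png",a)
```

```text
(no output)
```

View pics/crop0.png

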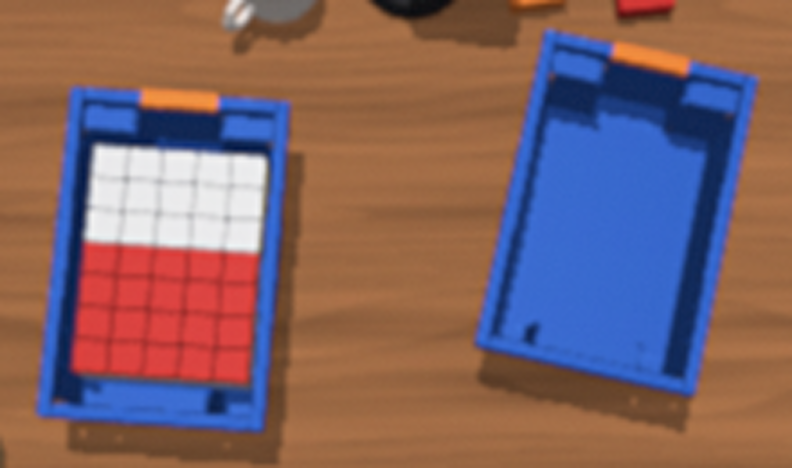

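The rim corners in the crop are, for the full tote, (72,88), (290,101), (262,430) and (38,415). For the empty tote they are (547,30), (756,77), (691,395) and (477,346).

```bash
cat > h.py <<'E'
import numpy as np,cv2
from cell import robot
from scipy.optimize import least_squares
from scipy.spatial.transform import Rotation as R
def campose(n,s=None):
    c=robot.calibration(n)
    if n!="wrist": return c["intrinsics"],c["T"]
    s=s or robot.sense(); T=np.eye(4); T[:3,:3]=R.from_quat(s["ee_rot"]).as_matrix(); T[:3,3]=s["position"]
    return c["intrinsics"],T@c["mount"]
def ray(K,T,uv,z):
    d=T[:3,:3]@np.linalg.solve(K,[*uv,1]); return T[:3,3]+d*(z-T[2,3])/d[2]
def proj(K,T,P):
    p=(np.asarray(P)-T[:3,3])@T[:3,:3]; q=p@K.T; return q[:,:2]/q[:,2:]
def fitrect(W,obj):
    """pose x,y,yaw mapping obj(xy) onto world W(xy)"""
    f=lambda p:((obj@np.array([[np.cos(p[2]),np.sin(p[2])],[-np.sin(p[2]),np.cos(p[2])]])+p[:2])-W).ravel()
    r=least_squares(f,[*W.mean(0),np.arctan2(*(W[0]-W[-1])[::-1])]); return r.x,r.fun.reshape(-1,2)
CORN=np.array([[.15,.1],[.15,-.1],[-.15,-.1],[-.15,.1]])
E
python3 - <<'E'
from h import *
K,T=campose("top")
for n,c in dict(full=[(72,88),(290,101),(262,430),(38,415)],empty=[(547,30),(756,77),(691,395),(477,346)]).items():
    W=np.array([ray(K,T,((u+.5)/3.6-.5+200,(v+.5)/3.6-.5+140),.115)[:2] for u,v in c])
    p,r=fitrect(W,CORN); print(n,np.round(p,4),np.round(r*1000,1).tolist(),[round(np.linalg.norm(W[i]-W[i-1]),3) for i in range(4)])
    cc,s=np.cos(p[2]),np.sin(p[2])
    for y in(.0935,-.0935): print(y, p[0]-s*y,p[1]+cc*y)
for n,uv,z in [("mug",(276,127),.09),("scanner",(327,115),.18),("roll",(181,267),.05)]: print(n,ray(K,T,uv,z))
E
```

```text
full [ 0.488   0.2183 -0.0758] [[1.9, 0.7], [0.3, -0.4], [-1.1, -1.5], [-1.0, 1.2]] [np.float64(0.297), np.float64(0.199), np.float64(0.299), np.float64(0.197)]
0.0935 0.49504966936584943 0.31157379663211493
-0.0935 0.48089495621132655 0.12511027715574882
empty [ 0.5271 -0.1885 -0.2373] [[1.0, 1.8], [-0.1, -1.8], [-1.4, -2.8], [0.5, 2.8]] [np.float64(0.299), np.float64(0.196), np.float64(0.299), np.float64(0.194)]
0.0935 0.5490678289865065 -0.09763276382485293
-0.0935 0.5051010610314361 -0.2793906338486431
mug [0.77808851 0.1235063  0.09      ]
scanner [ 0.78673196 -0.04572467  0.18      ]
roll [0.31343905 0.43478645 0.05      ]
```

Call:
carry_out --pt "-18.4 -17.5 0 0 0 -4.15 -1" --pt "-18.4 -17.5 0 0 0 -4.15 -1" --pt "-18.4 -17.5 0 0 0 -4.15 -1" --pt "-18.4 -17.5 0 0 0 -4.15 -1" --pt "-18.4 -17.5 0 0 0 -4.15 -1" --pt "-18.4 -17.5 0 0 0 -4.15 -1" --pt "-18.4 -17.5 0 0 0 -4.15 -1" --pt "-18.4 -17.5 0 0 0 -4.15 -1" --pt "-18.4 -17.5 0 0 0 -4.15 -1" --pt "-10.5 -10 0 0 0 -4.15 -1" --pt "-10.5 -10 0 0 0 -4.15 -1" --pt "-10.5 -10 0 0 0 -4.15 -1"

```text
t: 1.1
position: [0.3927, 0.1865, 0.2222]
ee_rot: [0.121, 0.993, -0.001, 0.0]
contact_force: [0.2, -0.6, 0.3]
opening: 0.0877
```

```bash
cat >> h.py <<'E'
def delta(p,th,s=None):
    """tool shift (30 mm units) and turn z (deg) to TCP p with tool y at yaw th, tool down"""
    s=s or robot.sense(); M=R.from_quat(s["ee_rot"]).as_matrix(); now=np.arctan2(M[1,1],M[0,1])
    d=(np.array(p)-s["position"])@M/.03; a=(th-now+np.pi)%(2*np.pi)-np.pi
    print("t",round(s["t"],2),"pos",np.round(s["position"],4),"th",round(now,4),"shift",np.round(d,2),"turnz",round(-np.degrees(a),2),"F",np.round(s["contact_force"],1),"open",round(s["opening"],4))
E
python3 - <<'E'
from h import *
s=robot.sense(); delta([.549,-.0976,.2216],1.3335,s); cv2.imwrite("pics/w1.png",robot.get_image("wrist")[:,:,::-1]); np.save("w1.npy",campose("wrist",s)[1])
E
```

```text
t 1.1 pos [0.3927 0.1865 0.2222] th 1.328 shift [-7.33 -7.94  0.03] turnz -0.32 F [ 0.2 -0.6  0.3] open 0.0877
```

View pics/w1.png

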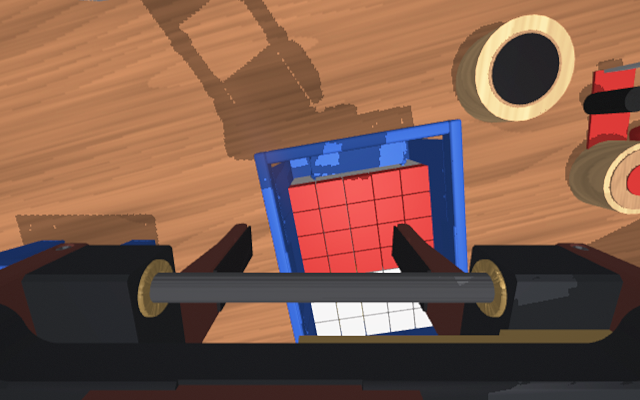

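The wrist view shows the full tote's plain-end rim corners at about (255,154) for the −y side and (461,120) for the +y side.

Run:
```python
from h import *
K=robot.calibration("wrist")["intrinsics"];T=np.load("w1.npy")
a=ray(K,T,(255,154),.115)[:2];b=ray(K,T,(461,120),.115)[:2]
p,r=fitrect(np.array([a,b]),CORN[2:]);d=b-a
yaw=np.arctan2(d[1],d[0])-np.pi/2
c=(a+b)/2+.15*np.array([np.cos(yaw),np.sin(yaw)])
print(a,b,np.linalg.norm(d),"yaw",yaw,"centre",c)
```

```text
[0.33295392 0.13549312] [0.34929278 0.33115872] 0.1963465929636561 yaw -0.08331073573476266 centre [0.4906031  0.22084376]
```

Call:
carry_out --pt "-7.3 -7.9 0 0 0 -0.3 -1" --pt "-7.3 -7.9 0 0 0 -0.3 -1" --pt "-7.3 -7.9 0 0 0 -0.3 -1" --pt "-7.3 -7.9 0 0 0 -0.3 -1" --pt "-7.3 -7.9 0 0 0 -0.3 -1" --pt "-7.3 -7.9 0 0 0 -0.3 -1" --pt "-7.3 -7.9 0 0 0 -0.3 -1" --pt "-7.3 -7.9 0 0 0 -0.3 -1" --pt "-7.3 -7.9 0 0 0 -0.3 -1" --pt "-7.3 -7.9 0 0 0 -0.3 -1" --pt "-7.3 -7.9 0 0 0 -0.3 -1"

```text
t: 2.07
position: [0.5486, -0.0904, 0.2223]
ee_rot: [0.115, 0.993, 0.0, -0.001]
contact_force: [0.6, -0.0, -0.2]
opening: 0.0879
```

Run:
```python
from h import *
s=robot.sense(); delta([.549,-.0976,.085],1.3335,s); cv2.imwrite("pics/w2.png",robot.get_image("wrist")[:,:,::-1]); np.save("w2.npy",campose("wrist",s)[1])
```

```text
t 2.07 pos [ 0.5486 -0.0904  0.2223] th 1.3401 shift [-0.07 -0.23  4.58] turnz 0.38 F [ 0.6 -0.  -0.2] open 0.0879
```

View pics/w2.png

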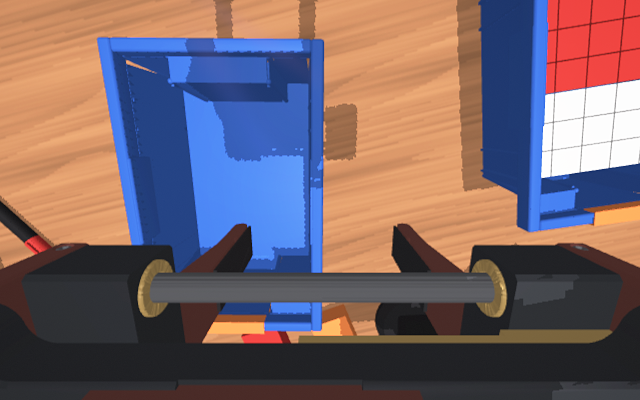

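The wrist view shows the empty tote's rim corners: plain end at (98,38) and (324,40), and the +y clip corner at (323,330).

Run:
```python
from h import *
K=robot.calibration("wrist")["intrinsics"];T=np.load("w2.npy")
W=np.array([ray(K,T,u,.115)[:2] for u in[(323,330),(98,38),(324,40)]])
p,r=fitrect(W,CORN[[0,2,3]]); print(p,np.round(r*1000,1).tolist())
g=p[:2]+.0935*np.array([-np.sin(p[2]),np.cos(p[2])]); print(g,p[2]+np.pi/2); delta([*g,.087],p[2]+np.pi/2)
```

```text
[ 0.52972534 -0.18564368 -0.23501277] [[2.8, 0.0], [-1.4, -1.5], [-1.5, 1.5]]
[ 0.55149732 -0.09471387] 1.3357835578182327
t 2.12 pos [ 0.5485 -0.0902  0.2227] th 1.3408 shift [-0.13 -0.13  4.52] turnz 0.29 F [ 0.2 -0.3  0.1] open 0.088
```

Call:
carry_out --pt "-0.1 -0.18 1.3 0 0 0.3 -1" --pt "-0.1 -0.18 2.6 0 0 0.3 -1" --pt "-0.1 -0.18 3.6 0 0 0.3 -1" --pt "-0.1 -0.18 4.2 0 0 0.3 -1" --pt "-0.1 -0.18 4.6 0 0 0.3 -1" --pt "-0.1 -0.18 4.75 0 0 0.3 -1" --pt "-0.1 -0.18 4.75 0 0 0.3 -1" --pt "-0.1 -0.18 4.75 0 0 0.3 0.3" --pt "-0.1 -0.18 4.75 0 0 0.3 1" --pt "-0.1 -0.18 4.75 0 0 0.3 1" --pt "-0.1 -0.18 4.75 0 0 0.3 1" --pt "-0.1 -0.18 4.75 0 0 0.3 1"

```text
t: 3.12
position: [0.5507, -0.0982, 0.081]
ee_rot: [0.118, 0.993, -0.0, 0.001]
contact_force: [0.6, -0.1, -0.1]
opening: 0.0581
```

Run:
```python
from h import *
delta([.55,-.0962,.08],1.335)
```

```text
t 3.12 pos [ 0.5507 -0.0982  0.081 ] th 1.3333 shift [0.04 0.06 0.03] turnz -0.1 F [ 0.6 -0.1 -0.1] open 0.0581
```

Still closing (opening 58 mm), so I'll give it more time.

Call:
carry_out --pt "0 0 0 0 0 0 1" --pt "0 0 0 0 0 0 1" --pt "0 0 0 0 0 0 1" --pt "0 0 0 0 0 0 1" --pt "0 0 0 0 0 0 1" --pt "0 0 0 0 0 0 1" --pt "0 0 0 0 0 0 1" --pt "0 0 0 0 0 0 1" --pt "0 0 0 0 0 0 1" --pt "0 0 0 0 0 0 1"

```text
t: 3.95
position: [0.5503, -0.0978, 0.0801]
ee_rot: [0.118, 0.993, 0.0, -0.0]
contact_force: [0.0, 1.6, 0.3]
opening: 0.0129
```

Call:
carry_out --pt "0 0 -0.2 0 0 0 1" --pt "0 0 -0.6 0 0 0 1" --pt "0 0 -1.1 0 0 0 1" --pt "0 0 -1.7 0 0 0 1" --pt "0 0 -2.3 0 0 0 1" --pt "0 0 -3.0 0 0 0 1" --pt "0 0 -3.7 0 0 0 1" --pt "0 0 -4.4 0 0 0 1" --pt "0 0 -5.0 0 0 0 1" --pt "0 0 -5.4 0 0 0 1" --pt "0 0 -5.6 0 0 0 1" --pt "0 0 -5.6 0 0 0 1"

```text
t: 4.95
position: [0.5506, -0.0983, 0.2498]
ee_rot: [0.118, 0.993, -0.0, 0.001]
contact_force: [0.4, -0.5, -4.7]
opening: 0.0133
```

Run:
```python
from h import *
# placing: full (.489,.2195,-.079); left grip ends on full's -y side
y=-.079;print(.489+.0935*np.sin(y),.2195-.0935*np.cos(y))
delta([.54,.0,.248],0.3)
a=robot.get_image("side")[80:330,180:480,::-1]; cv2.imwrite("pics/s1.png",cv2.resize(a,None,fx=2.4,fy=2.4,interpolation=cv2.INTER_CUBIC))
```

```text
0.48162118079389976 0.1262916150385402
t 4.95 pos [ 0.5506 -0.0983  0.2498] th 1.3333 shift [1.12 3.1  0.06] turnz 59.2 F [ 0.4 -0.5 -4.7] open 0.0133
```

View pics/s1.png

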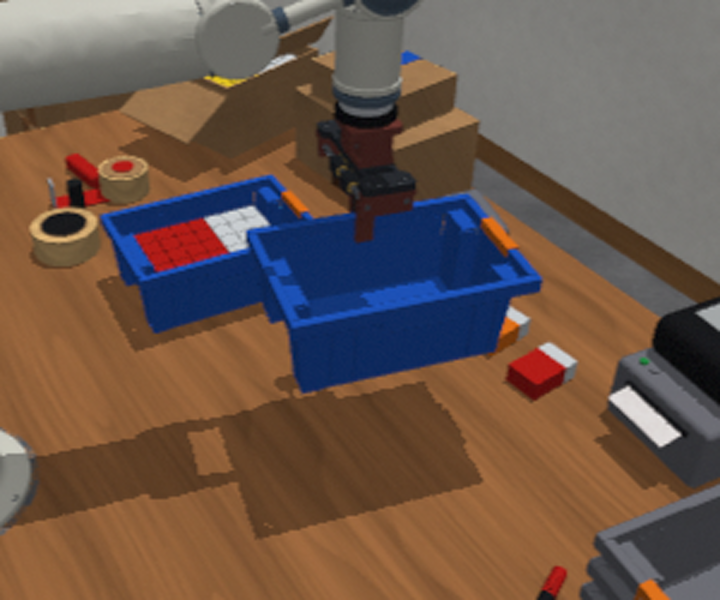

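Held level: the lifted tote in the side view clears everything. Next I'll swing it clockwise on the robot's side.

Call:
carry_out --pt "0.05 0.1 0 0 0 1.5 1" --pt "0.15 0.3 0 0 0 4.5 1" --pt "0.25 0.6 0 0 0 9 1" --pt "0.35 0.9 0 0 0 14 1" --pt "0.45 1.2 0 0 0 19.5 1" --pt "0.55 1.5 0 0 0 25 1" --pt "0.65 1.8 0 0 0 30.5 1" --pt "0.75 2.1 0 0 0 36 1" --pt "0.85 2.4 0 0 0 41.5 1" --pt "0.95 2.7 0 0 0 47 1" --pt "1.05 3.0 0 0 0 52.5 1" --pt "1.15 3.2 0 0 0 58 1"

```text
t: 6.0
position: [0.539, 0.004, 0.2462]
ee_rot: [0.587, 0.81, -0.001, -0.001]
contact_force: [-0.2, 0.4, -3.8]
opening: 0.0133
```

Run:
```python
from h import *
delta([.5,.09,.255],-.7)
```

```text
t 6.0 pos [0.539  0.004  0.2462] th 0.3168 shift [ 3.13 -0.34 -0.29] turnz 58.26 F [-0.2  0.4 -3.8] open 0.0133
```

Call:
carry_out --pt "0.25 0 -0.1 0 0 5 1" --pt "0.5 0 -0.2 0 0 10 1" --pt "0.75 0 -0.3 0 0 15 1" --pt "1.0 -0.1 -0.3 0 0 20 1" --pt "1.3 -0.1 -0.3 0 0 25 1" --pt "1.6 -0.2 -0.3 0 0 30 1" --pt "1.85 -0.2 -0.3 0 0 35 1" --pt "2.1 -0.2 -0.3 0 0 40 1" --pt "2.4 -0.3 -0.3 0 0 45 1" --pt "2.65 -0.3 -0.3 0 0 50 1" --pt "2.9 -0.3 -0.3 0 0 55 1" --pt "3.1 -0.3 -0.3 0 0 59 1"

```text
t: 7.0
position: [0.5009, 0.0889, 0.2553]
ee_rot: [0.909, 0.416, -0.001, 0.0]
contact_force: [-0.8, 0.6, -4.7]
opening: 0.0131
```

Run:
```python
from h import *
delta([.4816,.1263,.25],-.079-np.pi/2)
```

```text
t 7.0 pos [0.5009 0.0889 0.2553] th -0.713 shift [ 0.52 -1.3   0.18] turnz 53.67 F [-0.8  0.6 -4.7] open 0.0131
```

Call:
carry_out --pt "0.05 -0.1 0 0 0 5.5 1" --pt "0.1 -0.25 0 0 0 11 1" --pt "0.15 -0.4 0 0 0 16.5 1" --pt "0.2 -0.55 0 0 0 22 1" --pt "0.25 -0.7 0 0 0 27.5 1" --pt "0.3 -0.8 0 0 0 33 1" --pt "0.35 -0.9 0 0 0 38.5 1" --pt "0.4 -1.0 0 0 0 44 1" --pt "0.45 -1.1 0 0 0 48.5 1" --pt "0.5 -1.2 0 0 0 51.5 1" --pt "0.52 -1.3 0 0 0 53.3 1" --pt "0.52 -1.3 0 0 0 53.7 1"

```text
t: 8.0
position: [0.4813, 0.1259, 0.2553]
ee_rot: [0.999, -0.038, -0.002, 0.001]
contact_force: [-0.2, -0.0, -4.6]
opening: 0.0131
```

Call:
carry_out --pt "0 0 0.2 0 0 0 1" --pt "0 0 0.5 0 0 0 1" --pt "0 0 0.8 0 0 0 1" --pt "0 0 0.9 0 0 0 1" --pt "0 0 0.9 0 0 0 1" --pt "0 0 0.9 0 0 0 1"

```text
t: 8.5
position: [0.4818, 0.1258, 0.2296]
ee_rot: [0.999, -0.038, -0.0, 0.0]
contact_force: [-0.6, 0.4, -4.3]
opening: 0.0132
```

Run:
```python
from h import *
s=robot.sense();delta([.4816,.1263,.18],-.079-np.pi/2,s)
a=robot.get_image("top")[130:280,190:310,::-1]; a=cv2.resize(a,None,fx=4,fy=4,interpolation=cv2.INTER_CUBIC)
s=robot.sense(); w=robot.get_image("wrist")[:,:,::-1]; np.save("w3.npy",campose("wrist",s)[1])
cv2.imwrite("pics/t2.png",a); cv2.imwrite("pics/w3.png",w)
```

```text
t 8.5 pos [0.4818 0.1258 0.2296] th -1.6458 shift [-0.01 -0.02  1.65] turnz 0.23 F [-0.6  0.4 -4.3] open 0.0132
```

View pics/t2.png

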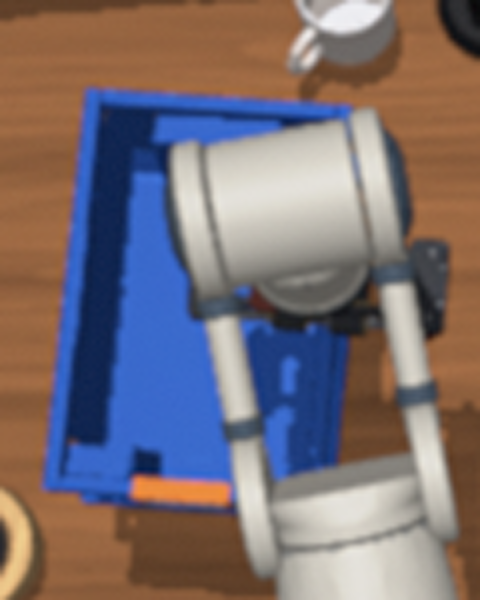

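View pics/w3.png

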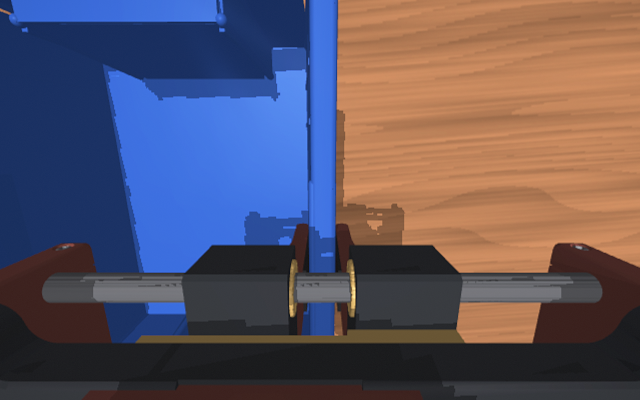

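The top crop shows the held tote's rim corners at (88,90) far-left, (350,106) far-right and (45,490) near-left, with the clip at the near end. I'll check this against the full tote's pose.

Run:
```python
from h import *
K,T=campose("top")
for z in(.2646,):
    W=np.array([ray(K,T,((u+.5)/4-.5+190,(v+.5)/4-.5+130),z)[:2] for u,v in[(88,90),(350,106),(45,490)]])
    obj=CORN[[0,1,3]]  # in frame of full tote (symmetric rect)
    p,r=fitrect(W,obj) if 0 else (None,None)
    f=least_squares(lambda p:((obj@np.array([[np.cos(p[2]),np.sin(p[2])],[-np.sin(p[2]),np.cos(p[2])]])+p[:2])-W).ravel(),[.49,.22,-.08])
    print(f.x,np.round(f.fun*1000,1))
```

```text
[ 0.48503774  0.21678319 -0.06959873] [ 0.8  1.9  0.5 -2.5 -1.4  0.6]
```

Call:
carry_out --pt "0.03 -0.01 0.2 0 0 0.15 1" --pt "0.07 -0.03 0.4 0 0 0.3 1" --pt "0.07 -0.03 0.6 0 0 0.3 1" --pt "0.07 -0.03 0.8 0 0 0.3 1" --pt "0.07 -0.03 0.9 0 0 0.3 1" --pt "0.07 -0.03 1.0 0 0 0.3 1" --pt "0.07 -0.03 1.05 0 0 0.3 1" --pt "0.07 -0.03 1.1 0 0 0.3 1" --pt "0.07 -0.03 1.15 0 0 0.3 1" --pt "0.07 -0.03 1.2 0 0 0.3 1" --pt "0.07 -0.03 1.25 0 0 0.3 1" --pt "0.07 -0.03 1.25 0 0 0.3 1"

```text
t: 9.6
position: [0.4841, 0.1267, 0.1924]
ee_rot: [0.999, -0.04, -0.0, 0.0]
contact_force: [-0.2, 0.4, -5.0]
opening: 0.0131
```

The underside is now just below rim height with no contact, so it is inside the rim. Continuing slowly.

Call:
carry_out --pt "0 0 0.04 0 0 0 1" --pt "0 0 0.08 0 0 0 1" --pt "0 0 0.12 0 0 0 1" --pt "0 0 0.16 0 0 0 1" --pt "0 0 0.2 0 0 0 1" --pt "0 0 0.24 0 0 0 1" --pt "0 0 0.28 0 0 0 1" --pt "0 0 0.28 0 0 0 1"

```text
t: 10.27
position: [0.484, 0.1267, 0.1838]
ee_rot: [0.999, -0.04, -0.0, 0.0]
contact_force: [0.4, 0.1, -3.6]
opening: 0.0132
```

Call:
carry_out --pt "0 0 0.02 0 0 0 1" --pt "0 0 0.04 0 0 0 1" --pt "0 0 0.06 0 0 0 1" --pt "0 0 0.08 0 0 0 1" --pt "0 0 0.1 0 0 0 1" --pt "0 0 0.1 0 0 0 1"

```text
t: 10.77
position: [0.4841, 0.1267, 0.1811]
ee_rot: [0.999, -0.04, -0.0, 0.0]
contact_force: [-0.7, 0.9, -3.6]
opening: 0.0136
```

Run:
```python
from h import *
delta([.4816,.1263,.18],-.079-np.pi/2)
a=robot.get_image("side")[130:240,190:350,::-1]; cv2.imwrite("pics/s2.png",cv2.resize(a,None,fx=4.8,fy=4.8,interpolation=cv2.INTER_CUBIC))
```

```text
t 10.77 pos [0.4841 0.1267 0.1811] th -1.6511 shift [-0.08  0.02  0.04] turnz -0.07 F [-0.7  0.9 -3.6] open 0.0136
```

View pics/s2.png

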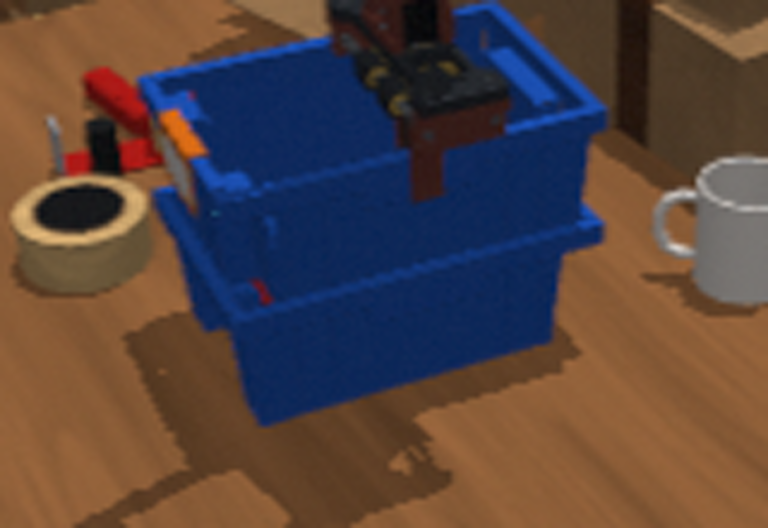

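The side crop shows the empty tote inside the lower rim all round and parallel to it, with the clip at the plain end (180,130). It is almost seated.

Call:
carry_out --pt "0 0 0.02 0 0 0 1" --pt "0 0 0.04 0 0 0 1" --pt "0 0 0.06 0 0 0 1" --pt "0 0 0.08 0 0 0 1" --pt "0 0 0.08 0 0 0 1"

```text
t: 11.23
position: [0.4842, 0.1266, 0.1801]
ee_rot: [0.999, -0.04, 0.001, -0.0]
contact_force: [-2.2, -3.1, 2.7]
opening: 0.0135
```

Supported now, with the vertical force changed from −3.6 to +2.7 N. Releasing and going up.

Call:
carry_out --pt "0 0 0 0 0 0 0.5" --pt "0 0 0 0 0 0 0.3" --pt "0 0 0 0 0 0 0" --pt "0 0 0 0 0 0 0" --pt "0 0 0 0 0 0 0" --pt "0 0 0 0 0 0 0" --pt "0 0 0 0 0 0 0" --pt "0 0 0 0 0 0 0" --pt "0 0 0 0 0 0 0" --pt "0 0 0 0 0 0 0"

```text
t: 12.07
position: [0.4841, 0.1267, 0.1788]
ee_rot: [0.999, -0.04, 0.0, -0.0]
contact_force: [1.0, 0.2, 0.3]
opening: 0.0438
```

Call:
carry_out --pt "0 0 -0.2 0 0 0 0" --pt "0 0 -0.6 0 0 0 0" --pt "0 0 -1.2 0 0 0 0" --pt "0 0 -2 0 0 0 0" --pt "0 0 -2.8 0 0 0 0" --pt "0 0 -3.6 0 0 0 0" --pt "0 1 -4 0 0 0 0" --pt "0 2 -4 0 0 0 0" --pt "0 3 -4 0 0 0 0" --pt "0 4 -4 0 0 0 0" --pt "0 5 -4 0 0 0 0" --pt "0 6 -4 0 0 0 0"

```text
t: 13.07
position: [0.4694, -0.054, 0.3004]
ee_rot: [0.999, -0.04, 0.001, 0.0]
contact_force: [0.1, 0.1, 0.6]
opening: 0.0444
```

Call:
carry_out --pt "0 1 0 0 0 0 0" --pt "0 2 0 0 0 0 0" --pt "0 3 0 0 0 0 0" --pt "0 4 0 0 0 0 0" --pt "0 5 0 0 0 0 0" --pt "0 6 0 0 0 0 0" --pt "0 6 0 0 0 0 0"

```text
t: 13.65
position: [0.4544, -0.2364, 0.2992]
ee_rot: [0.999, -0.043, -0.0, 0.001]
contact_force: [0.1, -0.4, -0.2]
opening: 0.044
```

Run:
```python
from h import *
a=robot.get_image("top")[:,:,::-1]; cv2.imwrite("pics/top_end.png",a)
a=a[130:280,190:310]; b=robot.get_image("side")[130:240,190:350,::-1]
b=cv2.resize(b,None,fx=2.2,fy=2.2,interpolation=cv2.INTER_CUBIC);a=cv2.resize(a,None,fx=3.6,fy=3.6,interpolation=cv2.INTER_CUBIC)
o=np.zeros((540,432+352,3),np.uint8);o[:,:432]=a;o[:b.shape[0],432:]=b[:, :352];cv2.imwrite("pics/end.png",o)
# bystander check: difference away from totes/arm
```

```text
(no output)
```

View pics/end.png

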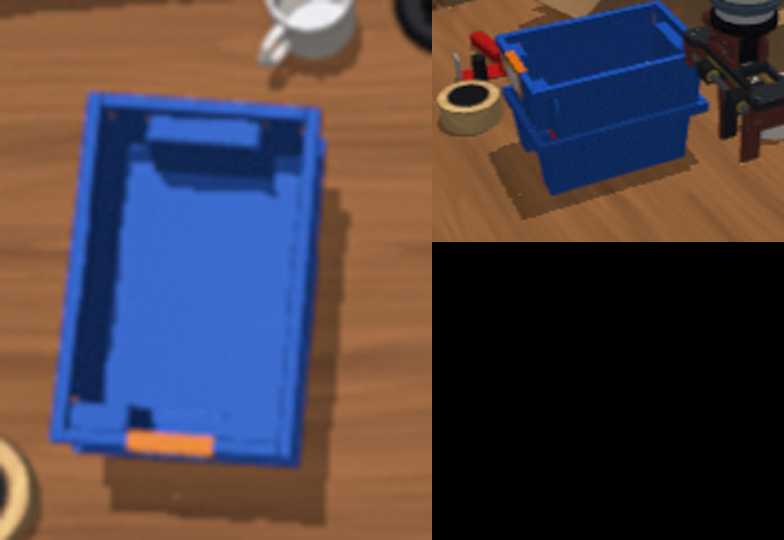

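View pics/top_end.png

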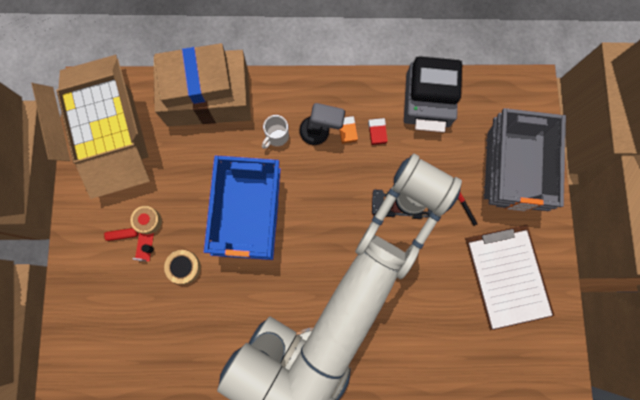

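The stack looks square, the clip is over the plain end, and the bystanders are where they were. One numeric check with rim corners (88,92), (322,107), (298,466) and (50,440), then I hand in.

Run:
```python
from h import *
K,T=campose("top")
for z in(.205,.215,.225):
    W=np.array([ray(K,T,((u+.5)/3.6-.5+190,(v+.5)/3.6-.5+130),z)[:2] for u,v in[(88,92),(322,107),(298,466),(50,440)]])
    p,r=fitrect(W,CORN); print(z,p,np.round(r*1000,1).tolist())
f=lambda n:cv2.imread(n).astype(int)
d=np.abs(f("pics/top0.png")-f("pics/top_end.png")).max(2)
for n,(x0,y0,x1,y1) in dict(mug=(260,112,290,150),scanner=(298,100,340,145),packs=(340,112,390,148),roll=(162,248,200,286),gun=(100,204,162,262),marker=(452,188,480,228)).items(): print(n,(d[y0:y1,x0:x1]>40).mean().round(3))
robot.finish_job()
```

```text
0.205 [ 0.48920077  0.21772727 -0.07679704] [[-1.7, -2.0], [-2.3, 0.1], [6.0, 4.1], [-2.0, -2.1]]
0.215 [ 0.48743742  0.2164357  -0.07679708] [[-0.6, -1.4], [-1.4, -0.7], [5.0, 3.5], [-3.0, -1.4]]
0.225 [ 0.48567407  0.21514413 -0.07679704] [[0.5, -0.8], [-0.4, -1.4], [3.9, 2.8], [-3.9, -0.6]]
mug 0.0
scanner 0.0
packs 0.0
roll 0.0
gun 0.0
marker 0.101
the job is handed in; nothing more can be done
```

The empty tote is now on the full one, turned end for end with its orange clip above the full tote's plain end. It is released, the arm is clear, and the job is handed in at about 14 s. I pinched it at its left hand grip, lifted it, swung it 171° on the robot's side and lowered it slowly until the ledges took its weight.

**Position:** the last top-camera fit puts it at (0.487, 0.216), yaw −0.077 (clip-end flip aside). The same camera had the full tote at (0.488, 0.218), yaw −0.076 at the start, so they agree within about 2 mm. One corner I read was 6 mm off in that fit, probably because I misread the lower rim there.

**Height:** the weight came onto the ledges with the fingers at 0.180 m, which means the underside is about 100 mm up. That figure comes from the arm's readings, not a picture. I judged the level by eye in the side view.

**Other objects:** the mug, scanner, packs, tape roll and tape gun are unchanged in the pictures. The marker's patch differs by 10%. I think that is the arm or its shadow beside it, because the marker looks to be in the same place and the arm stayed about 0.3 m above the bench there. I did not measure the full tote itself again after stacking.

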